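# Seat the star wheel and put the bottle indexer in drive

### The job

The star wheel on the bottle indexer has been left standing up on the hub's four studs: turn it by its bow handle until the holes line up and it drops down flat on the hub. Then put the drive lever in gear: lift the lockout collar on the lever, push the lever through the narrow neck of the gate to the far pocket, and let the collar drop back down there so the lever is locked. Do not disturb the bottles, glassware and other things standing around.

Things in the scene. Friction and masses are not known exactly. Their poses are not given: they have to be found in the camera images.
- machine: The bottle indexer: fixed white housing, 300 mm deep (x) by 375 mm wide (y), steel deck 100 mm above the bench. Origin on the bench under its middle. x is its depth, away from the robot at yaw 0; y along its width, wheel hub towards -y, drive lever towards +y; z up. A guide rail and a thin filling column (250 mm high) stand at the back of its deck on the hub side.
- hub_seat (a point): Centre of the flat top of the hub flange (dark steel, 130 mm across, 115 mm above the bench). Axes as the machine's. At the centre stands a round spigot, 36 mm across, 26 mm high. Four studs, 12 mm across, 14 mm high, tips chamfered, stand on a circle of 50 mm radius at 45, 135, 225 and 315 degrees from the x axis.
- star_wheel: White plastic star wheel on the hub: loose plate 200 mm across, 16 mm thick, 0.4 to 0.75 kg, eight round pockets in its rim, 40 mm bore round the hub's spigot from the start, four 17 mm holes on a circle of 50 mm radius at 45, 135, 225 and 315 degrees from its x axis. Origin at the centre of its underside: 14 mm above hub_seat while it stands on the studs, level with it when seated.
- wheel_grip (a point): Centre of the wheel's steel bow handle: a bar along this x axis, 100 mm long, 18 mm wide and high, 46 mm above the wheel's underside, with 21 mm clear below it. The wheel fits at every quarter turn: when this x axis is parallel to hub_seat's x or y axis within about 3 degrees. It starts 14 to 45 degrees off. 60 mm above hub_seat on the studs, 46 mm when seated.
- gate_neck (a point): Middle of the narrow neck of the lever's gate, at the plate's top, 125 mm above the bench. Axes as the machine's. The gate is a flat steel plate, 110 mm (x) by 76 mm (y), with a slot along x: a pocket 34 mm wide at each end, joined by a neck 14 mm wide and 16 mm long.
- lever_pivot (a point): Pivot of the drive lever, hidden in the machine, 70 mm below gate_neck, 185 mm from the hub axis towards machine +y. Axes as the machine's; the lever swings in the x-z plane about the y axis.
- shift_lever (a joint): Lever angle, rad, 0 to 0.86: it leans from vertical towards machine +x by (value - 0.43). 0 to about 0.10: near pocket, out of gear, leaning to -x (start). About 0.10 to 0.76: neck, which the lowered collar cannot enter. 0.76 to 0.86: far pocket, in drive. Stays where it is left; takes about 5 N at the collar to move.
- lever_knob (a point): Top of the lever's black mushroom knob, 34 mm across and 14 mm high, 150 mm from lever_pivot along the shaft, which is 12 mm thick. z points up along the shaft.
- lock_collar (a joint): Lift of the lockout collar along the lever's shaft, m: 0 is down, its skirt in a pocket of the gate; 0.020 is fully up at its stop. Clear of the neck from 0.013 upwards. A spring pulls it down: lifting takes 6 N at the bottom to 9 N at the top. Let go over a pocket, it drops by itself.
- collar_band (a point): Centre of the collar's grip band: aluminium cylinder round the shaft, 42 mm across, 22 mm long, three dark grooves; the skirt below it is 28 mm across. 103 mm from lever_pivot along the shaft when down, 123 mm fully up. Knob top 47 mm beyond it when down. z points up along the shaft, y is the hinge axis (machine y), x the way it swings to drive.
- oil_bottle_1: Bystander: dark oil bottle with paper label, 74 mm in diameter, 214 mm tall, on the bench on the wheel side of the machine. Origin at its foot.
- oil_bottle_2: Bystander: dark oil bottle without label, 74 mm in diameter, 214 mm tall, on the bench on the wheel side. Origin at its foot.
- green_bottle: Bystander: green glass bottle, 62 mm in diameter, 236 mm tall, on the bench on the lever side. Origin at its foot.
- flask: Bystander: conical glass flask, 84 mm in diameter, 126 mm tall, on the bench on the lever side. Origin at its foot.
- beaker: Bystander: glass beaker, 72 mm in diameter, 95 mm tall, on the bench on the lever side. Origin at its foot.
- sample_jar: Bystander: small amber jar, 48 mm in diameter, 55 mm tall, standing on the machine's deck at the front, between wheel and lever. Origin at its foot.
- spanner: Bystander: spanner, 130 mm long, lying flat on the machine's deck behind the lever's gate.
- spare_wheel: Bystander: spare star wheel with six larger pockets, 200 mm across, lying on the bench to the robot's left. Origin at the centre of its underside.
Things that resemble listed ones, but are neither listed nor needed, are in the scene too. What is shaped like the star_wheel but brown is not meant.

How it is judged:
On the way, in this order (a step that is already met when the one before it is completed fails the run):
1. the star wheel lies flat on the hub flange over the studs, with the lever still out of gear (z of wheel_grip in the frame of hub_seat below 0.049 m and horizontal distance between wheel_grip and hub_seat below 0.008 m and angle between wheel_grip's own z axis and vertical below 0.05 rad and value of joint shift_lever below 0.3 rad), for 0.2 s.
2. the collar is lifted clear of the gate with the lever still on the near side of the neck (value of joint lock_collar above 0.009 m and value of joint shift_lever below 0.35 rad).
3. the lever has been pushed through the neck to the far pocket (value of joint shift_lever above 0.7 rad), for 0.1 s.
At the end, for the whole second after the job is handed in: The star wheel lies flat on the hub over its studs (handle centre less than 49 mm above the hub face, within 8 mm of the hub axis, level within 0.05 rad), the lever stands in the far pocket (joint above 0.70) and the collar is down (lift below 4 mm) (value of joint shift_lever above 0.7 rad and value of joint lock_collar below 0.004 m and z of wheel_grip in the frame of hub_seat below 0.049 m and horizontal distance between wheel_grip and hub_seat below 0.008 m and angle between wheel_grip's own z axis and vertical below 0.05 rad); the robot touches nothing.
It fails at once if a bottle beside the machine is shifted more than 40 mm or knocked over (distance of any of oil_bottle_1, oil_bottle_2, green_bottle from where it was at the start of the episode above 0.04 m or angle between any of oil_bottle_1, oil_bottle_2, green_bottle's own z axis and vertical above 0.6 rad).
It fails at once if the flask, the beaker or the sample jar is shifted more than 40 mm or knocked over (distance of any of flask, beaker, sample_jar from where it was at the start of the episode above 0.04 m or angle between any of flask, beaker, sample_jar's own z axis and vertical above 0.6 rad).
It fails at once if the spanner or the spare wheel is shifted more than 40 mm (distance of any of spanner, spare_wheel from where it was at the start of the episode above 0.04 m).
It also fails if it takes over 59 s, if anything falls off the work surface, if the arm or the gripper's body presses on something with over 40 N, if the wrist force passes 120 N, or if a joint passes its speed limit or range.

### The arm

A 6-joint arm with a two-finger parallel gripper is mounted at the origin on the work surface. World frame = base frame: x ahead of the robot, y to its left, z up, the work surface at z = 0. Lengths are in m, angles in rad, forces in N, time in s.
With the tool pointing down it reaches from about 0.425 to 1.125 m from the base axis. Payload 14.9 kg.
Tool frame: the origin (TCP) lies midway between the tips of the shut fingers; the grasp point (between the pads) lies 19 mm behind it; z points along the fingers, y is the direction in which the jaws open and shut (so a half turn about z gives the same grasp; the last joint's range is limited). The gripper opens to 91 mm and grips with 3 to 60 N. Pads are 32 mm wide; open, the fingers measure 118 mm over their backs; the gripper's body (76 mm by 178 mm) begins 60 mm behind the grasp point.
Start: joints at [-1.324, 0.379, 1.734, -0, 1.028, -0.033], TCP at [0.193, -0.673, 0.214] pointing down, gripper open.
Joint ranges: [-2.77, 2.77], [-0.74, 2.19], [0, 2.66], [-1.06, 4.2], [0.31, 2.87], [-3.08, 3.08]. Speed limits (rad/s): [1.89, 1.89, 2.39, 3.14, 3.14, 3.14].

### API

Orientations are given as [roll, pitch, yaw] about the fixed x, y, z axes, in that order (R = Rz(yaw) Ry(pitch) Rx(roll)).
In Python, from plant import manip, grab_frame, workorder gives the robot as it stands. The module is installed in compiled form; this text tells all that it offers.
- The arm moves only by the shell command python3 -m jog 'ROWS' [FORCE]. ROWS is JSON, a list of rows, each an object of numbers: "tx", "ty", "tz": the shift along the tool's x, y, z in mm; "spin": the turn about the tool's z in degrees; "fingers": the opening in per cent of the stroke, from 0 (shut) to 100 (fully open). A call has 1 to 5 rows; each row is the pose to reach, as a shift and turn from the pose measured when the call began, along the tool's axes at that moment; what a row does not reach only later rows make up. A row lasts 1/12 s, in which the tool goes at most 41.7 mm and 7.16 degrees, less where a joint would pass 70% of its speed; a pose out of reach is approached as far as the arm can. A call with a gripper value outside its range is refused whole. The fingers move at their own pace and stop on an object; FORCE is the grip in N (left out, the last holds). Time passes only in rows, so rows that repeat a pose let the fingers close. It gives the time, the measured TCP pose, the force and the opening at its end, in the units of the state.
- manip.state(): the state, without advancing time (a new reading comes with each control period).
- grab_frame(name): name is "scene" or "top" or "wrist"; returns a dict with "frame" (384x512x3 uint8, red, green, blue), "fovy" (degrees; the focal length in pixels is half the picture's height over the tangent of half this angle, whatever the lens; pixels are square), "cx", "cy" (the principal point, pixels), "T" (4x4, takes a point from camera to world coordinates); the wrist camera has in their place "tool_from_camera" (4x4, takes a point from camera to tool coordinates, whose origin is the TCP and whose axes are the flange's). Camera axes: x right, y up, looking along -z (the intrinsics and any distortion apply to the point x, -y, -z); pixel columns grow to the right and rows downward; lengths in m; the calibration is good to about 2 mm. The wrist camera is an equidistant fisheye: a pixel r from the principal point sees the ray r / f radians off the axis. A picture is of the moment at which its call begins: read the wrist's pose just before it. There is no depth.
- workorder.close_job(): hands the job in, once; it reports no verdict.
The state is a dict: "t": time; "joints": joint angles; "joint_vel": joint speeds; "joint_efforts": joint torques, N m; "tcp_pos": TCP position; "tcp_rot": TCP orientation; "ft_force": force on the tool from outside, world axes, zero at the start; "torque": the same for the moment, N m; "grip_width": opening from 0.0 (shut) to 1.0 (fully open).
Only numpy, scipy, OpenCV 4.12 (cv2) and the standard library are available. Lean on these libraries where they do the work, as an engineer would, in place of code of your own. Each camera call takes 0.05 s, during which the arm holds its last target. There are 200 camera calls.

## Working session

There is one attempt and no reset: what is moved stays moved. The work goes in short steps, Python scripts to look and compute and a shell command to move; the robot and the scene stay as the last step left them, time stands still between calls to the robot, and variables do not carry over. Pictures are saved under pics/ and viewed, about 8 in all and at most 12, crops included, and the job is handed in when it is done.

```bash
mkdir -p pics
cat > h.py <<'E'
import numpy as np, cv2, math
from plant import manip, grab_frame, workorder
from scipy.spatial.transform import Rotation as R
def grab(n):
    s=manip.state(); g=grab_frame(n); g['s']=s; return g
def save(g,p,box=None,k=1):
    im=g['frame'][:,:,::-1]
    if box: im=im[box[1]:box[3],box[0]:box[2]]
    cv2.imwrite(p,cv2.resize(im,None,fx=k,fy=k,interpolation=cv2.INTER_CUBIC))
def tool(s):
    T=np.eye(4); T[:3,:3]=R.from_euler('xyz',s['tcp_rot']).as_matrix(); T[:3,3]=s['tcp_pos']; return T
def ray(g,u,v):
    f=g['frame'].shape[0]/2/math.tan(math.radians(g['fovy'])/2)
    x,y=u-g['cx'],v-g['cy']
    if 'T' in g: T=g['T']; d=np.array([x/f,-y/f,-1])
    else:
        T=tool(g['s'])@g['tool_from_camera']; r=math.hypot(x,y)+1e-9; a=r/f
        d=np.array([math.sin(a)*x/r,-math.sin(a)*y/r,-math.cos(a)])
    T=np.array(T); return T[:3,3],T[:3,:3]@d
def onz(g,u,v,z):
    o,d=ray(g,u,v); return o+d*(z-o[2])/d[2]
def proj(g,p):
    f=g['frame'].shape[0]/2/math.tan(math.radians(g['fovy'])/2)
    T=np.array(g['T']) if 'T' in g else tool(g['s'])@g['tool_from_camera']
    c=np.linalg.inv(T)@np.append(p,1); x,y,z=c[0],-c[1],-c[2]
    if 'T' in g: return g['cx']+f*x/z,g['cy']+f*y/z
    r=math.hypot(x,y)+1e-9; a=math.atan2(r,z); return g['cx']+f*a*x/r,g['cy']+f*a*y/r
E
python3 - <<'E'
from h import *
for n in('scene','top'):
    g=grab(n); save(g,f'pics/{n}0.png',k=1.5); print(n,{k:(v if k!='frame' else v.shape) for k,v in g.items() if k!='s'})
print(g['s'])
print(len(g))
E
```

```text
scene {'frame': (384, 512, 3), 'fovy': 43.45035076697842, 'cx': 255.05479145428754, 'cy': 194.14071485774923, 'T': array([[-0.71700832, -0.59727137,  0.35939668,  1.14701839],
       [ 0.69702278, -0.60867479,  0.37904385,  0.65778717],
       [-0.00763634,  0.52228527,  0.85273664,  1.44353512],
       [ 0.        ,  0.        ,  0.        ,  1.        ]])}
top {'frame': (384, 512, 3), 'fovy': 42.73950280004432, 'cx': 259.5521775048184, 'cy': 186.19636579909164, 'T': array([[ 0.02446577,  0.99426655, -0.10409344,  0.3728417 ],
       [-0.99968842,  0.02381698, -0.00747141,  0.06972393],
       [-0.00494938,  0.1042438 ,  0.99453946,  1.98627377],
       [ 0.        ,  0.        ,  0.        ,  1.        ]])}
{'t': 0.05, 'joints': array([-1.32429713e+00,  3.79403341e-01,  1.73478036e+00, -1.06865429e-05,
        1.02851006e+00, -3.32867540e-02]), 'joint_vel': array([-3.32375301e-04, -8.77175210e-04,  2.30335940e-04,  2.15857216e-04,
       -4.37876265e-04, -4.20328386e-05]), 'joint_efforts': array([-7.39928546e-04, -7.65727329e+01, -4.35758758e+01,  6.52587600e-02,
        3.97239276e-02, -2.62969286e-05]), 'tcp_pos': array([ 0.19320837, -0.67239179,  0.21329212]), 'tcp_rot': array([-3.14049184e+00, -2.75035478e-05,  2.79791454e-01]), 'ft_force': array([ 0.68745228, -0.12716267,  0.19094274]), 'torque': array([-0.0053547 ,  0.00426557,  0.03117576]), 'grip_width': 0.9975838424286603}
6
```

View pics/top0.png

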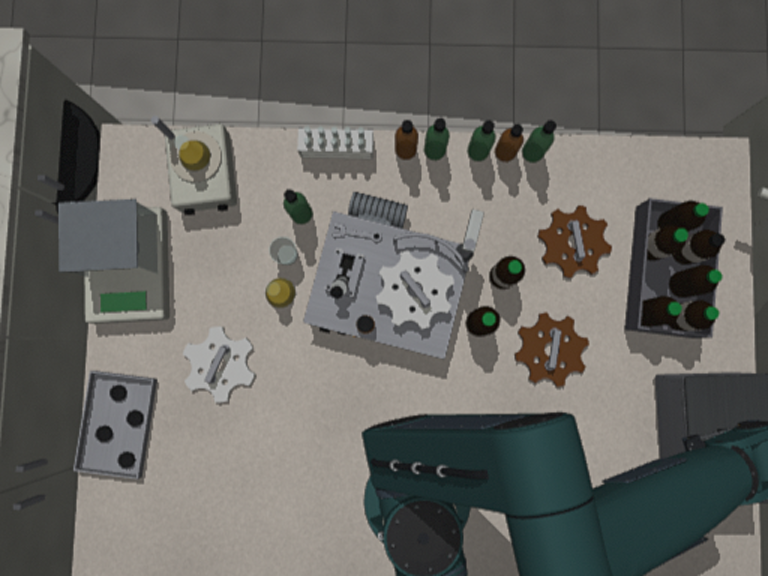

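View pics/scene0.png

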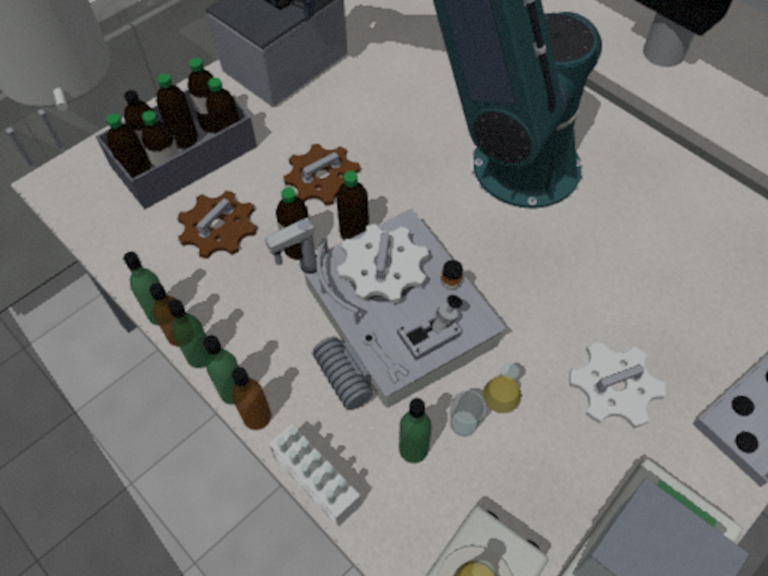

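The wheel I want is the white one with a bow handle on the machine, at (415,290) in the top picture. These could be mistaken for it:
- white spare wheel on the bench at (218,365)
- two brown wheels at (574,242) and (552,350)

The lever knob is at (337,292), the jar at (366,325), the oil bottles at (508,272) and (484,321), and the green bottle at (297,207).

Run:
```python
from h import *
g=grab('top'); np.set_printoptions(precision=4,suppress=True)
im=cv2.cvtColor(g['frame'],cv2.COLOR_RGB2HSV)
m=cv2.inRange(im,(0,0,185),(180,30,255)); 
n,l,st,c=cv2.connectedComponentsWithStats(m)
for i in range(1,n):
    if st[i,4]>300: 
        cc=cv2.findContours((l==i).astype(np.uint8),0,2)[0][0]; (a,b),r=cv2.minEnclosingCircle(cc); print(st[i],c[i],(a,b),r, onz(g,a,b,.145), onz(g,a+r,b,.145)-onz(g,a,b,.145))
for nm,u,v,z in [('knob',337,292,.19),('jar',366,325,.155),('oil1',516,267,.214),('oil2',490,319,.214),('green',292,194,.236),('flask',279,292,.06),('beaker',284,250,.05),('coltop',478,213,.25),('colbot',465,256,.1),('dBL',333,213,.1),('dFL',305,322,.1),('dFR',446,357,.1),('spareC',218,365,.016)]:
    print(nm,onz(g,u/1.5,v/1.5,z))
save(g,'pics/crop.png',(195,115,345,245),5)
```

```text
knob [0.5265 0.2106 0.19  ]
jar [0.4489 0.1387 0.155 ]
oil1 [ 0.5956 -0.2231  0.214 ]
oil2 [ 0.4681 -0.1614  0.214 ]
green [0.758  0.3236 0.236 ]
flask [0.5339 0.3733 0.06  ]
beaker [0.6471 0.3661 0.05  ]
coltop [ 0.7191 -0.1255  0.25  ]
colbot [ 0.6355 -0.1101  0.1   ]
dBL [0.7402 0.2347 0.1   ]
dFL [0.4551 0.2973 0.1   ]
dFR [ 0.3747 -0.0653  0.1   ]
spareC [0.3388 0.5349 0.016 ]
```

View pics/crop.png

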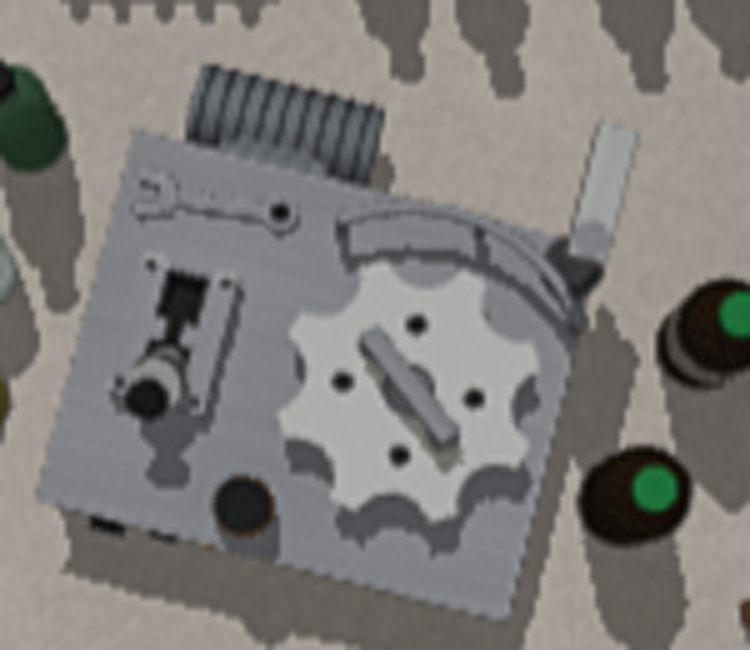

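The crop shows the white wheel on the hub. Its holes are at crop (417,324), (475,399), (400,456) and (342,381), and the bow handle runs from (372,340) to (448,445). The lever knob is at (148,398) and the gate runs up to (182,295). The deck corners are at (135,130), (38,497) and (505,615). This is the right wheel; now the numbers.

Run:
```python
from h import *
g=grab('top'); np.set_printoptions(precision=4,suppress=True)
P=lambda u,v,z: onz(g,195+u/5,115+v/5,z)
a=lambda d: np.degrees(np.arctan2(d[1],d[0]))
BL,FL,FR=P(135,130,.1),P(38,497,.1),P(505,615,.1)
print('sides',np.linalg.norm(BL-FL),np.linalg.norm(FL-FR),'yaw',a(BL-FL),a(FL-FR)-90)
C=(BL+FR)/2; yaw=np.radians((a(BL-FL)+a(FL-FR)-90)/2); print('machine centre',C,np.degrees(yaw))
H=np.array([P(*p,.145) for p in[(417,324),(475,399),(400,456),(342,381)]]); hc=H.mean(0); print('wheel',hc,np.linalg.norm(H-hc,axis=1),[a(h-hc) for h in H])
h1,h2=P(366,334,.184),P(450,440,.184); h1=P(372,340,.184); h2=P(448,435,.184)
print('handle',(h1+h2)/2,np.linalg.norm(h1-h2),a(h1-h2))
X=np.array([np.cos(yaw),np.sin(yaw),0]);Y=np.array([-X[1],X[0],0])
print('bar vs machine', a(h1-h2)-np.degrees(yaw))
gn=(P(150,264,.125)+P(120,390,.125)+P(240,288,.125))/3
print('gate screws',P(152,264,.125),P(120,393,.125),P(228,283,.125))
for n,p in dict(hub=hc,knob=P(148,398,.19),predpivot=hc+.185*Y,oil1=P(738,315,.214),oil2=P(655,490,.214),col=P(575,275,.1),coltip=P(618,130,.25),jar=P(243,506,.155),green=P(5,80,.236)).items(): print(n,p,'mach',(p-C)@X,(p-C)@Y,'hub-rel',(p-hc)@X,(p-hc)@Y)
print(manip.state()['t'])
```

```text
sides 0.2954023221072856 0.36941950180061 yaw -12.76970402997796 -12.734309831541893
machine centre [0.5594 0.0873 0.1   ] -12.752006930759926
wheel [0.5414 0.0184 0.145 ] [0.0504 0.0505 0.0503 0.0505] [np.float64(-6.126988299734074), np.float64(-96.44634083088161), np.float64(173.90282677240953), np.float64(83.71339877841432)]
handle [0.5397 0.0184 0.184 ] 0.08980191438013245 39.80192948047959
bar vs machine 52.55393641123952
gate screws [0.6353 0.2162 0.125 ] [0.5356 0.2375 0.125 ] [0.6221 0.1576 0.125 ]
hub [0.5414 0.0184 0.145 ] mach -0.0022971794104387116 -0.07120363962644133 hub-rel 0.0 0.0
knob [0.5267 0.2109 0.19  ] mach -0.059124731559935154 0.11334037473593976 hub-rel -0.05682755214949644 0.18454401436238108
predpivot [0.5823 0.1988 0.145 ] mach -0.002297179410438735 0.11379636037355867 hub-rel -1.66647611037921e-17 0.18499999999999997
oil1 [ 0.5955 -0.218   0.214 ] mach 0.10264178322926044 -0.28980754072968407 hub-rel 0.10493896263969915 -0.21860390110324276
oil2 [ 0.4669 -0.1591  0.214 ] mach -0.03585768962995298 -0.2606960850543729 hub-rel -0.03356051021951426 -0.18949244542793162
col [ 0.6381 -0.1101  0.1   ] mach 0.12031725178962098 -0.17513416117716318 hub-rel 0.12261443120005969 -0.10393052155072188
coltip [ 0.7228 -0.1252  0.25  ] mach 0.20625666508869123 -0.17117677920777594 hub-rel 0.20855384449912992 -0.09997313958133464
jar [0.4506 0.1402 0.155 ] mach -0.11775151400052114 0.027595791688749056 hub-rel -0.11545433459008243 0.09879943131519038
green [0.752  0.3185 0.236 ] mach 0.13683405024680337 0.26806457747171086 hub-rel 0.1391312296572421 0.33926821709815214
0.2
```

The measurements agree with the given sizes: deck sides 295 × 369 mm, hole circle radius 50.4 mm, lever 184.5 mm from the hub. Machine yaw is −12.75° and the bar is at 38.8° in the world. The wheel therefore needs +38.4° CCW to put the bar along machine y. First I go up and across to a point above the hub.

```bash
python3 -m jog '[{"tz":-42},{"tz":-84},{"tz":-120},{"tx":28,"ty":-30,"tz":-120},{"tx":56,"ty":-60,"tz":-120}]'
python3 -m jog '[{"tx":28,"ty":-30},{"tx":56,"ty":-60},{"tx":84,"ty":-91},{"tx":112,"ty":-121},{"tx":140,"ty":-151}]'
```

```text
invalid input
invalid input
```

```bash
python3 -m jog '[{"tx":0,"ty":0,"tz":-42,"spin":0,"fingers":100},{"tx":0,"ty":0,"tz":-84,"spin":0,"fingers":100},{"tx":0,"ty":0,"tz":-120,"spin":0,"fingers":100},{"tx":28,"ty":-30,"tz":-120,"spin":0,"fingers":100},{"tx":56,"ty":-60,"tz":-120,"spin":0,"fingers":100}]'
```

```text
t: 0.62
tcp_pos: [0.2305, -0.6003, 0.3359]
tcp_rot: [3.138, -0.0, 0.278]
ft_force: [0.8, -0.8, -0.8]
grip_width: 1.002
```

```bash
python3 -m jog '[{"tx":28,"ty":-30,"tz":0,"spin":0,"fingers":100},{"tx":56,"ty":-60,"tz":0,"spin":0,"fingers":100},{"tx":84,"ty":-91,"tz":0,"spin":0,"fingers":100},{"tx":112,"ty":-121,"tz":0,"spin":0,"fingers":100},{"tx":140,"ty":-152,"tz":0,"spin":0,"fingers":100}]'
python3 -m jog '[{"tx":28,"ty":-30,"tz":0,"spin":0,"fingers":100},{"tx":56,"ty":-60,"tz":0,"spin":0,"fingers":100},{"tx":84,"ty":-91,"tz":0,"spin":0,"fingers":100},{"tx":112,"ty":-121,"tz":0,"spin":0,"fingers":100},{"tx":140,"ty":-152,"tz":0,"spin":0,"fingers":100}]'
python3 -m jog '[{"tx":28,"ty":-30,"tz":0,"spin":0,"fingers":100},{"tx":56,"ty":-60,"tz":0,"spin":-5,"fingers":100},{"tx":84,"ty":-91,"tz":0,"spin":-11,"fingers":100},{"tx":112,"ty":-121,"tz":0,"spin":-17,"fingers":100},{"tx":140,"ty":-152,"tz":0,"spin":-23,"fingers":100}]'
```

```text
t: 1.03
tcp_pos: [0.3238, -0.414, 0.3354]
tcp_rot: [3.138, -0.0, 0.277]
ft_force: [0.9, 0.3, 0.2]
grip_width: 1.005
t: 1.45
tcp_pos: [0.4171, -0.2277, 0.335]
tcp_rot: [3.138, -0.001, 0.277]
ft_force: [1.0, -0.4, 0.3]
grip_width: 0.999
t: 1.87
tcp_pos: [0.5106, -0.0412, 0.3347]
tcp_rot: [3.137, 0.001, 0.684]
ft_force: [0.8, -1.3, 0.1]
grip_width: 1.0
```

```bash
python3 -m jog '[{"tx":35,"ty":-15,"tz":0,"spin":0,"fingers":100},{"tx":61,"ty":-27,"tz":0,"spin":0,"fingers":100},{"tx":61,"ty":-27,"tz":0,"spin":0,"fingers":100},{"tx":61,"ty":-27,"tz":0,"spin":0,"fingers":100}]'
python3 - <<'E'
from h import *
g=grab('wrist'); print(g['tool_from_camera'],g['fovy'],g['cx'],g['cy'],g['s']['tcp_pos']); save(g,'pics/w1.png',k=1.5)
for p in [(.5414,.0184,.175),(.5823,.1988,.125),(.5267,.2109,.19)]: print(np.array(proj(g,p))*1.5)
E
```

```text
t: 2.2
tcp_pos: [0.5409, 0.0194, 0.3342]
tcp_rot: [3.138, 0.001, 0.686]
ft_force: [-0.9, -0.8, 0.2]
grip_width: 1.002
[[ 6.91594079e-04  9.67969153e-01  2.51068198e-01  7.03161065e-02]
 [ 9.99999750e-01 -6.31929420e-04 -3.18263012e-04 -2.36193484e-04]
 [-1.49411398e-04  2.51068355e-01 -9.67969348e-01 -1.69947155e-01]
 [ 0.00000000e+00  0.00000000e+00  0.00000000e+00  1.00000000e+00]] 65.70646984690485 254.1283170585475 188.57297810630092 [0.54092328 0.01938527 0.33424501]
[381.98453059 263.62099586]
[249.73207069  87.29569185]
[170.20292877 125.18035067]
```

View pics/w1.png

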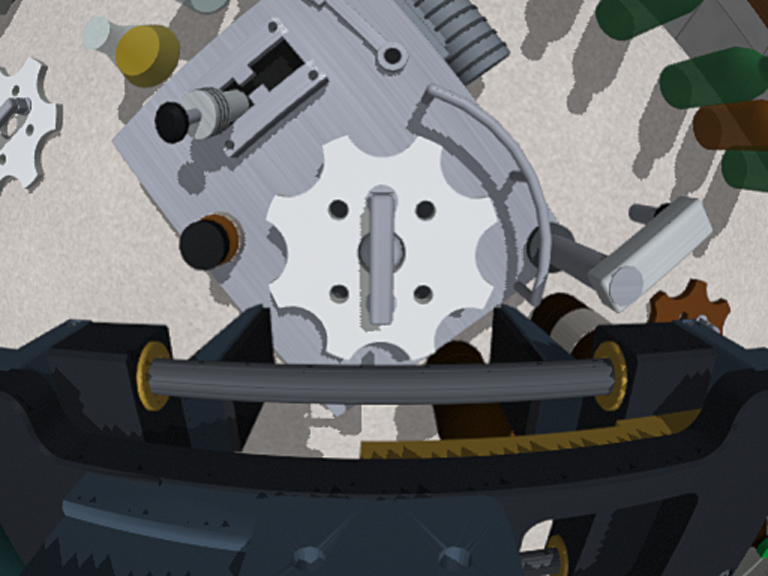

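The wrist view shows the bar parallel to tool x, from (381,195) to (381,325), between the open fingers. The holes are at (339,210), (424,210), (422,293) and (340,293). The knob is at (172,122), the far pocket at (275,65), and the gate screws at (274,27), (314,75) and (232,149). Next I cross-check the positions from this view.

Run:
```python
from h import *
np.set_printoptions(precision=4,suppress=True)
g=grab('wrist'); P=lambda u,v,z: onz(g,u/1.5,v/1.5,z)
a=lambda d: np.degrees(np.arctan2(d[1],d[0]))
H=np.array([P(*p,.145) for p in[(339,210),(424.5,210),(422.5,293.5),(340,293.5)]]); hc=H.mean(0); print('wheel',hc,np.linalg.norm(H-hc,axis=1),[a(h-hc) for h in H])
h1,h2=P(382,195,.184),P(381,324,.184); print('bar',(h1+h2)/2,np.linalg.norm(h1-h2),a(h1-h2))
S=[P(274,27,.125),P(314,75,.125),P(232,149,.125)]; print('screws',S,'neck',(S[0]+S[2])/2,a(S[1]-S[2]),np.linalg.norm(S[1]-S[2]),np.linalg.norm(S[1]-S[0]))
print('knob',P(172,122,.191)); print(g['s']['tcp_rot'],g['s']['tcp_pos'])
```

```text
wheel [0.5432 0.0195 0.145 ] [0.049  0.0493 0.0492 0.0494] [np.float64(83.69744124728066), np.float64(-5.482978368295872), np.float64(-96.22166364464896), np.float64(174.38519116207016)]
bar [0.5435 0.02   0.184 ] 0.0972813562693275 38.85514984007203
screws [array([0.6372, 0.2161, 0.125 ]), array([0.6236, 0.1587, 0.125 ]), array([0.5302, 0.1765, 0.125 ])] neck [0.5837 0.1963 0.125 ] -10.757951838440452 0.09509206188894681 0.058982670802421915
knob [0.5296 0.2097 0.191 ]
[3.1377 0.0012 0.6849] [0.5406 0.0184 0.3343]
```

Both views agree to about 2 mm: hub axis near (0.5425, 0.019), bar at 38.9°. I descend and grip the bar.

```bash
python3 -m jog '[{"tx":2,"ty":1,"tz":40,"spin":0,"fingers":100},{"tx":2,"ty":1,"tz":80,"spin":0,"fingers":100},{"tx":2,"ty":1,"tz":120,"spin":0,"fingers":100},{"tx":2,"ty":1,"tz":150,"spin":0,"fingers":100},{"tx":2,"ty":1,"tz":165,"spin":0,"fingers":100}]'
python3 -m jog '[{"tx":0,"ty":0,"tz":12,"spin":0,"fingers":100},{"tx":0,"ty":0,"tz":12,"spin":0,"fingers":60},{"tx":0,"ty":0,"tz":12,"spin":0,"fingers":30},{"tx":0,"ty":0,"tz":12,"spin":0,"fingers":10},{"tx":0,"ty":0,"tz":12,"spin":0,"fingers":10}]' 30
python3 -m jog '[{"tx":0,"ty":0,"tz":0,"spin":0,"fingers":0},{"tx":0,"ty":0,"tz":0,"spin":0,"fingers":0},{"tx":0,"ty":0,"tz":0,"spin":0,"fingers":0},{"tx":0,"ty":0,"tz":0,"spin":0,"fingers":0},{"tx":0,"ty":0,"tz":0,"spin":0,"fingers":0}]' 30
```

```text
t: 2.72
tcp_pos: [0.5404, 0.0164, 0.1657]
tcp_rot: [3.14, 0.004, 0.682]
ft_force: [-0.4, -0.1, -1.1]
grip_width: 1.001
t: 3.13
tcp_pos: [0.5411, 0.016, 0.1551]
tcp_rot: [3.139, 0.003, 0.681]
ft_force: [0.4, -0.1, 0.6]
grip_width: 0.739
t: 3.55
tcp_pos: [0.5412, 0.016, 0.1552]
tcp_rot: [3.139, 0.003, 0.682]
ft_force: [0.6, -0.1, -0.6]
grip_width: 0.374
```

```bash
python3 -m jog '[{"tx":3,"ty":-1,"tz":0,"spin":0,"fingers":0},{"tx":3,"ty":-1,"tz":0,"spin":0,"fingers":0},{"tx":3,"ty":-1,"tz":0,"spin":0,"fingers":0},{"tx":3,"ty":-1,"tz":0,"spin":0,"fingers":0},{"tx":3,"ty":-1,"tz":0,"spin":0,"fingers":0}]' 30
```

```text
t: 3.97
tcp_pos: [0.5429, 0.019, 0.1552]
tcp_rot: [3.139, 0.002, 0.682]
ft_force: [0.3, 4.7, 1.7]
grip_width: 0.196
```

```bash
python3 -m jog '[{"tx":0,"ty":0,"tz":0,"spin":-6,"fingers":0},{"tx":0,"ty":0,"tz":0,"spin":-12,"fingers":0},{"tx":0,"ty":0,"tz":0,"spin":-18,"fingers":0},{"tx":0,"ty":0,"tz":0,"spin":-24,"fingers":0},{"tx":0,"ty":0,"tz":0,"spin":-30,"fingers":0}]' 30
python3 -m jog '[{"tx":0,"ty":0,"tz":0,"spin":-3,"fingers":0},{"tx":0,"ty":0,"tz":0,"spin":-6,"fingers":0},{"tx":0,"ty":0,"tz":0,"spin":-8,"fingers":0},{"tx":0,"ty":0,"tz":0,"spin":-8,"fingers":0}]' 30
```

```text
t: 4.38
tcp_pos: [0.5429, 0.0187, 0.1551]
tcp_rot: [3.141, 0.004, 1.21]
ft_force: [-0.2, -0.7, -3.2]
grip_width: 0.196
t: 4.72
tcp_pos: [0.5422, 0.0186, 0.1544]
tcp_rot: [-3.141, 0.004, 1.352]
ft_force: [0.5, 0.6, -6.1]
grip_width: 0.193
```

The wheel is at yaw 77.5°, and the −6 N shows its weight now hangs in the fingers, so the studs no longer carry it. I lower it.

```bash
python3 -m jog '[{"tx":0,"ty":0,"tz":3,"spin":0,"fingers":0},{"tx":0,"ty":0,"tz":6,"spin":0,"fingers":0},{"tx":0,"ty":0,"tz":9,"spin":0,"fingers":0},{"tx":0,"ty":0,"tz":12,"spin":0,"fingers":0},{"tx":0,"ty":0,"tz":12,"spin":0,"fingers":0}]' 30
```

```text
t: 5.13
tcp_pos: [0.5418, 0.0185, 0.1416]
tcp_rot: [-3.14, 0.004, 1.351]
ft_force: [-1.0, 0.0, -6.5]
grip_width: 0.198
```

It went down about 13 mm with no resistance. I release it and retreat upwards.

```bash
python3 -m jog '[{"tx":0,"ty":0,"tz":1,"spin":0,"fingers":40},{"tx":0,"ty":0,"tz":1,"spin":0,"fingers":70},{"tx":0,"ty":0,"tz":1,"spin":0,"fingers":100},{"tx":0,"ty":0,"tz":1,"spin":0,"fingers":100},{"tx":0,"ty":0,"tz":1,"spin":0,"fingers":100}]' 30
python3 -m jog '[{"tx":0,"ty":0,"tz":0,"spin":0,"fingers":100},{"tx":0,"ty":0,"tz":-40,"spin":0,"fingers":100},{"tx":0,"ty":0,"tz":-80,"spin":0,"fingers":100},{"tx":0,"ty":0,"tz":-120,"spin":0,"fingers":100},{"tx":0,"ty":0,"tz":-160,"spin":0,"fingers":100}]'
python3 -m jog '[{"tx":0,"ty":0,"tz":-20,"spin":0,"fingers":100},{"tx":0,"ty":0,"tz":-20,"spin":0,"fingers":100}]'
python3 - <<'E'
from h import *
g=grab('wrist'); print(g['s']['tcp_pos'],g['s']['tcp_rot']); save(g,'pics/w2.png',k=1.5)
E
```

```text
t: 5.55
tcp_pos: [0.542, 0.0185, 0.1409]
tcp_rot: [-3.14, 0.004, 1.351]
ft_force: [-0.9, -0.7, 0.6]
grip_width: 0.535
t: 5.97
tcp_pos: [0.542, 0.0191, 0.3028]
tcp_rot: [-3.14, 0.004, 1.351]
ft_force: [0.2, -0.4, -0.6]
grip_width: 0.895
t: 6.13
tcp_pos: [0.5441, 0.0193, 0.3285]
tcp_rot: [3.135, 0.003, 1.351]
ft_force: [0.3, 0.0, 0.6]
grip_width: 0.993
[0.54412911 0.01925771 0.3285053 ] [3.13507977e+00 2.70454261e-03 1.35113876e+00]
```

View pics/w2.png

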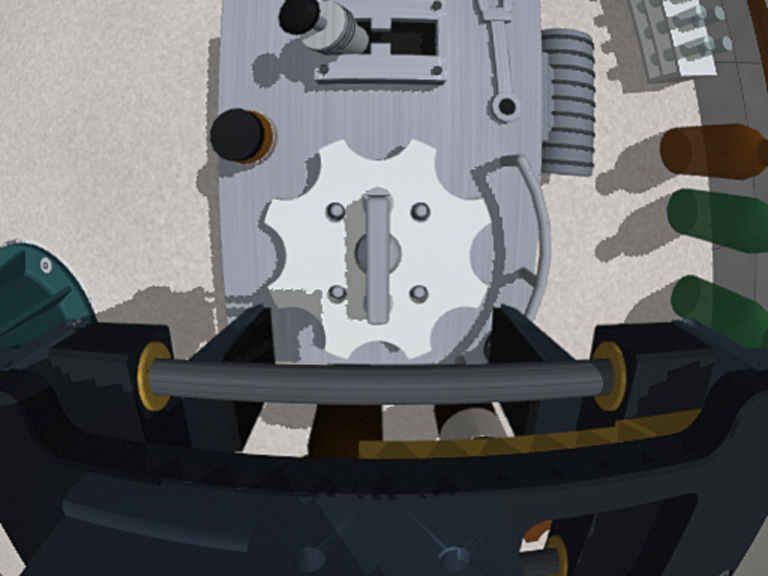

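The wheel has dropped: the stud tips now show in all four holes, at (336,211), (420,211), (419,293) and (337,293), and it lies level. Next I go over the lever and turn the jaws onto machine y (yaw ≈167.3°).

```bash
python3 -m jog '[{"tx":37,"ty":-9,"tz":0,"spin":-7,"fingers":100},{"tx":74,"ty":-18,"tz":0,"spin":-14,"fingers":100},{"tx":111,"ty":-27,"tz":0,"spin":-21,"fingers":100},{"tx":148,"ty":-36,"tz":0,"spin":-28,"fingers":100},{"tx":183,"ty":-44,"tz":0,"spin":-35,"fingers":100}]'
python3 -m jog '[{"tx":0,"ty":0,"tz":0,"spin":-7,"fingers":100},{"tx":0,"ty":0,"tz":0,"spin":-14,"fingers":100},{"tx":0,"ty":0,"tz":0,"spin":-21,"fingers":100},{"tx":0,"ty":0,"tz":0,"spin":-28,"fingers":100},{"tx":0,"ty":0,"tz":0,"spin":-35,"fingers":100}]'
python3 -m jog '[{"tx":0,"ty":0,"tz":0,"spin":-7,"fingers":100},{"tx":0,"ty":0,"tz":0,"spin":-14,"fingers":100},{"tx":0,"ty":0,"tz":0,"spin":-20,"fingers":100},{"tx":0,"ty":0,"tz":0,"spin":-20,"fingers":100},{"tx":0,"ty":0,"tz":0,"spin":-20,"fingers":100}]'
python3 - <<'E'
from h import *
g=grab('wrist'); print(g['s']['tcp_pos'],g['s']['tcp_rot'],g['s']['joints']); save(g,'pics/w3.png',k=1.5)
for th in(0,.05,.1):
  for L in(.103,.15):
    m=np.array([.583,.198,.055])+L*np.array([np.sin(th-.43)*.9753,-np.sin(th-.43)*.2207,np.cos(th-.43)]); print(th,L,m,np.array(proj(g,m))*1.5)
print('neck',np.array(proj(g,(.583,.198,.125)))*1.5)
E
```

```text
t: 6.6
tcp_pos: [0.5391, 0.2092, 0.3232]
tcp_rot: [-3.141, 0.005, 1.968]
ft_force: [0.4, -0.7, 0.1]
grip_width: 0.999
t: 7.02
tcp_pos: [0.5385, 0.2091, 0.3214]
tcp_rot: [-3.136, 0.002, 2.585]
ft_force: [-0.5, -0.4, 0.3]
grip_width: 0.997
t: 7.43
tcp_pos: [0.538, 0.209, 0.3202]
tcp_rot: [-3.135, -0.002, 2.931]
ft_force: [0.3, 0.4, 0.7]
grip_width: 1.001
[0.53803856 0.20895418 0.32020057] [-3.13522542e+00 -1.53041350e-03  2.93076728e+00] [ 0.33222697  0.07365684  1.90669431 -0.00507046  1.1658467  -1.0257405 ]
0 0.103 [0.54112287 0.20747635 0.14862347] [381.60123993 265.4182154 ]
0 0.15 [0.52201389 0.21180051 0.19134486] [381.58976688 250.52400079]
0.05 0.103 [0.54573885 0.2064318  0.15065246] [381.50927625 271.88485966]
0.05 0.15 [0.52873619 0.21027932 0.1942997 ] [381.43537945 261.31035491]
0.1 0.103 [0.55044797 0.20536618 0.15244236] [381.41722609 278.43096728]
0.1 0.15 [0.53559413 0.20872744 0.19690635] [381.28034952 272.28871487]
neck [381.13339998 308.50554844]
```

View pics/w3.png

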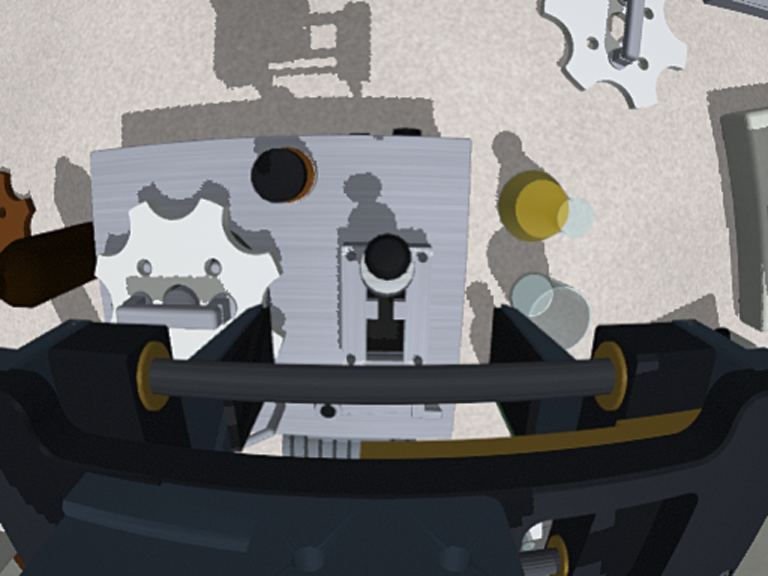

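The camera now looks straight down on the lever. The knob is at (387,257), with the collar's grey rim just below it at (387,280). The gate screws are at (352,255), (421,257), (352,360) and (418,360), which puts the neck at (386,308). The lever is about 4 mm to tool +y of where I predicted and close to joint 0.02, so I correct by ty +4 and tx −5.5, then descend.

```bash
python3 -m jog '[{"tx":-5.5,"ty":4,"tz":35,"spin":0,"fingers":100},{"tx":-5.5,"ty":4,"tz":70,"spin":0,"fingers":100},{"tx":-5.5,"ty":4,"tz":105,"spin":0,"fingers":100},{"tx":-5.5,"ty":4,"tz":140,"spin":0,"fingers":100},{"tx":-5.5,"ty":4,"tz":165,"spin":0,"fingers":100}]'
python3 -m jog '[{"tx":0,"ty":0,"tz":12,"spin":0,"fingers":100},{"tx":0,"ty":0,"tz":20,"spin":0,"fingers":100},{"tx":0,"ty":0,"tz":20,"spin":0,"fingers":100}]'
python3 - <<'E'
from h import *
g=grab('wrist'); s=g['s'];print(s['tcp_pos'],s['tcp_rot'],s['ft_force']); save(g,'pics/w4.png',k=1.5)
E
```

```text
t: 7.9
tcp_pos: [0.5426, 0.2103, 0.1522]
tcp_rot: [-3.134, -0.003, 2.927]
ft_force: [0.6, -1.4, -0.1]
grip_width: 0.997
t: 8.15
tcp_pos: [0.5415, 0.2098, 0.1304]
tcp_rot: [-3.133, -0.006, 2.925]
ft_force: [-0.3, 0.3, 0.5]
grip_width: 0.999
[0.54152086 0.20981985 0.13041675] [-3.1326333  -0.00580384  2.92468742] [-0.33509839  0.25327588  0.54801228]
```

View pics/w4.png

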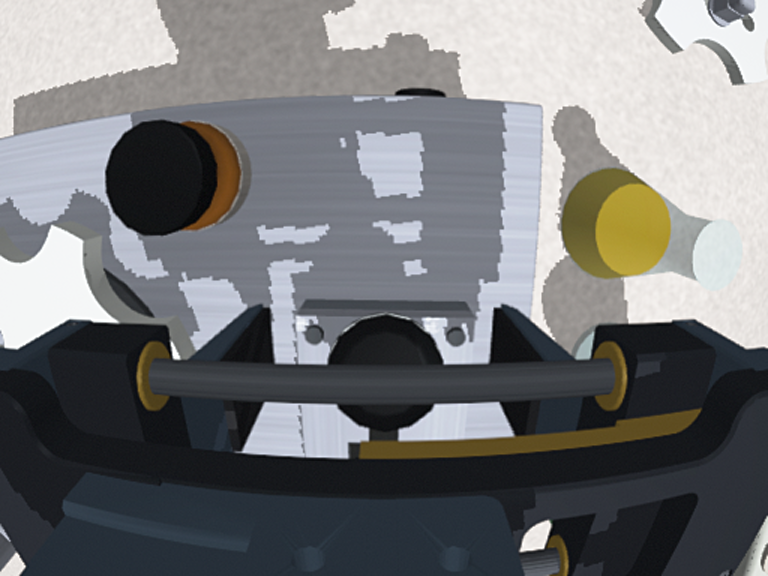

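The knob is centred between the fingers at (386,373), and the jar at (160,178) is well clear. I close on the collar.

```bash
python3 -m jog '[{"tx":0,"ty":1,"tz":0,"spin":0,"fingers":60},{"tx":0,"ty":1,"tz":0,"spin":0,"fingers":40},{"tx":0,"ty":1,"tz":0,"spin":0,"fingers":30},{"tx":0,"ty":1,"tz":0,"spin":0,"fingers":30},{"tx":0,"ty":1,"tz":0,"spin":0,"fingers":30}]' 40
python3 -m jog '[{"tx":0,"ty":0,"tz":0,"spin":0,"fingers":30},{"tx":0,"ty":0,"tz":0,"spin":0,"fingers":30},{"tx":0,"ty":0,"tz":0,"spin":0,"fingers":30}]' 40
```

```text
t: 8.62
tcp_pos: [0.5428, 0.2112, 0.1325]
tcp_rot: [-3.134, -0.003, 2.925]
ft_force: [-0.1, 0.6, -0.0]
grip_width: 0.67
t: 8.87
tcp_pos: [0.5427, 0.2111, 0.1325]
tcp_rot: [-3.134, -0.003, 2.925]
ft_force: [-2.2, -7.5, 5.3]
grip_width: 0.454
```

The opening reads 41 mm, so the 42 mm band is held. I lift along the tilted shaft.

```bash
python3 -m jog '[{"tx":1.5,"ty":0,"tz":-3.5,"spin":0,"fingers":20},{"tx":3,"ty":0,"tz":-7,"spin":0,"fingers":20},{"tx":4.5,"ty":0,"tz":-10.5,"spin":0,"fingers":20},{"tx":6.5,"ty":0,"tz":-15,"spin":0,"fingers":20},{"tx":7,"ty":0,"tz":-16,"spin":0,"fingers":20}]' 45
python3 -m jog '[{"tx":0,"ty":0,"tz":0,"spin":0,"fingers":20},{"tx":0,"ty":0,"tz":0,"spin":0,"fingers":20}]' 45
```

```text
t: 9.28
tcp_pos: [0.5356, 0.2126, 0.1491]
tcp_rot: [-3.134, -0.004, 2.925]
ft_force: [2.7, -2.8, -7.1]
grip_width: 0.452
t: 9.45
tcp_pos: [0.5355, 0.2126, 0.1491]
tcp_rot: [-3.134, -0.003, 2.925]
ft_force: [4.0, -0.6, -8.3]
grip_width: 0.449
```

The wrist reads 9.1 N along the shaft, which is the spring near the top of its travel, so the collar is up about 18 mm. Now the arc: the radius is 0.1236 m and the lean starts at −0.417.

```bash
python3 -m jog '[{"tx":-5,"ty":0,"tz":-1.6,"spin":0,"fingers":20},{"tx":-10,"ty":0,"tz":-3,"spin":0,"fingers":20},{"tx":-14,"ty":0,"tz":-4,"spin":0,"fingers":20},{"tx":-20,"ty":0,"tz":-5.6,"spin":0,"fingers":20},{"tx":-26,"ty":0,"tz":-7,"spin":0,"fingers":20}]' 45
```

```text
t: 9.87
tcp_pos: [0.5594, 0.207, 0.155]
tcp_rot: [-3.132, -0.008, 2.925]
ft_force: [-6.4, 3.3, -10.2]
grip_width: 0.453
```

```bash
python3 -m jog '[{"tx":-10,"ty":0,"tz":-2,"spin":0,"fingers":20},{"tx":-20,"ty":0,"tz":-3.2,"spin":0,"fingers":20},{"tx":-30,"ty":0,"tz":-3.4,"spin":0,"fingers":20},{"tx":-40,"ty":0,"tz":-2.6,"spin":0,"fingers":20},{"tx":-50,"ty":0,"tz":-1,"spin":0,"fingers":20}]' 45
```

```text
t: 10.28
tcp_pos: [0.6068, 0.1961, 0.1547]
tcp_rot: [-3.131, -0.013, 2.925]
ft_force: [-11.8, 0.5, -0.7]
grip_width: 0.454
```

```bash
python3 -m jog '[{"tx":-6,"ty":0,"tz":1,"spin":0,"fingers":20},{"tx":-13,"ty":0,"tz":2.5,"spin":0,"fingers":20},{"tx":-19,"ty":0,"tz":4.7,"spin":0,"fingers":20},{"tx":-25,"ty":0,"tz":7,"spin":0,"fingers":20},{"tx":-26,"ty":0,"tz":7.5,"spin":0,"fingers":20}]' 45
python3 -m jog '[{"tx":0,"ty":0,"tz":0,"spin":0,"fingers":20},{"tx":0,"ty":0,"tz":0,"spin":0,"fingers":20}]' 45
```

```text
t: 10.7
tcp_pos: [0.6311, 0.1904, 0.1457]
tcp_rot: [-3.13, -0.018, 2.924]
ft_force: [-9.0, 2.3, -4.1]
grip_width: 0.452
t: 10.87
tcp_pos: [0.6306, 0.1905, 0.145]
tcp_rot: [-3.129, -0.02, 2.924]
ft_force: [-1.4, 2.4, -6.0]
grip_width: 0.453
```

The lean is now about +0.41 (joint ≈ 0.84), inside the far pocket. I release so the collar can drop, then rise.

```bash
python3 -m jog '[{"tx":0,"ty":0,"tz":0,"spin":0,"fingers":60},{"tx":0,"ty":0,"tz":0,"spin":0,"fingers":100},{"tx":0,"ty":0,"tz":0,"spin":0,"fingers":100},{"tx":0,"ty":0,"tz":0,"spin":0,"fingers":100},{"tx":0,"ty":0,"tz":0,"spin":0,"fingers":100}]'
python3 -m jog '[{"tx":0,"ty":0,"tz":0,"spin":0,"fingers":100},{"tx":0,"ty":0,"tz":0,"spin":0,"fingers":100},{"tx":0,"ty":0,"tz":-40,"spin":0,"fingers":100},{"tx":0,"ty":0,"tz":-80,"spin":0,"fingers":100},{"tx":0,"ty":0,"tz":-120,"spin":0,"fingers":100}]'
python3 -m jog '[{"tx":40,"ty":0,"tz":-20,"spin":0,"fingers":100},{"tx":80,"ty":0,"tz":-40,"spin":0,"fingers":100},{"tx":100,"ty":0,"tz":-60,"spin":0,"fingers":100},{"tx":100,"ty":0,"tz":-60,"spin":0,"fingers":100},{"tx":100,"ty":0,"tz":-60,"spin":0,"fingers":100}]'
python3 - <<'E'
from h import *
g=grab('wrist'); s=g['s'];print(s['t'],s['tcp_pos'],s['tcp_rot'],s['ft_force']); save(g,'pics/w5.png',k=1.5)
s2=grab('scene'); save(s2,'pics/s5.png',(200,130,360,250),5)
X=np.array([.9753,-.2207,0])
for th in (.33,.39,.43):
  for L in(.103,.15):
    m=np.array([.584,.201,.055])+L*(np.sin(th)*X+[0,0,np.cos(th)]); print(th,L,np.array(proj(g,m))*1.5,(np.array(proj(s2,m))-[200,130])*5)
  m=np.array([.584,.201,.055])+.121*(np.sin(th)*X+[0,0,np.cos(th)]); print('up',(np.array(proj(s2,m))-[200,130])*5)
E
```

```text
t: 11.28
tcp_pos: [0.631, 0.1905, 0.1455]
tcp_rot: [-3.13, -0.019, 2.924]
ft_force: [-0.7, -0.2, -0.5]
grip_width: 0.785
t: 11.7
tcp_pos: [0.6331, 0.1913, 0.2666]
tcp_rot: [-3.129, -0.02, 2.924]
ft_force: [-0.2, -0.3, 0.8]
grip_width: 1.004
t: 12.12
tcp_pos: [0.5366, 0.2138, 0.3303]
tcp_rot: [-3.131, -0.017, 2.925]
ft_force: [1.2, -0.1, 0.1]
grip_width: 0.998
12.1167 [0.53658021 0.21381999 0.3302847 ] [-3.13081103 -0.01706846  2.92488234] [ 1.22320642 -0.06914669  0.14716324]
0.33 0.103 [380.43715827 358.7970291 ] [384.74777638 443.77961085]
0.33 0.15 [379.57332758 399.46984965] [365.43842306 419.69199239]
up [377.48467704 434.71919526]
0.39 0.103 [380.42850437 363.96422987] [376.65381956 449.87355537]
0.39 0.15 [379.57582803 406.90049506] [353.31145243 428.83473809]
up [367.873143   441.95940302]
0.43 0.103 [380.426268   367.17323127] [371.35800387 454.02514599]
0.43 0.15 [379.58345015 411.40093228] [345.38322809 435.06571688]
up [361.58628443 446.89260234]
```

View pics/s5.png

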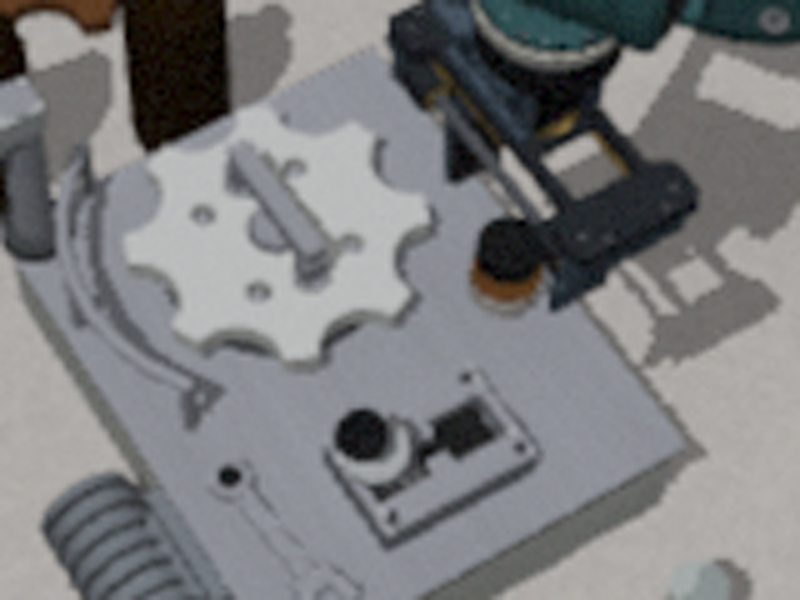

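View pics/w5.png

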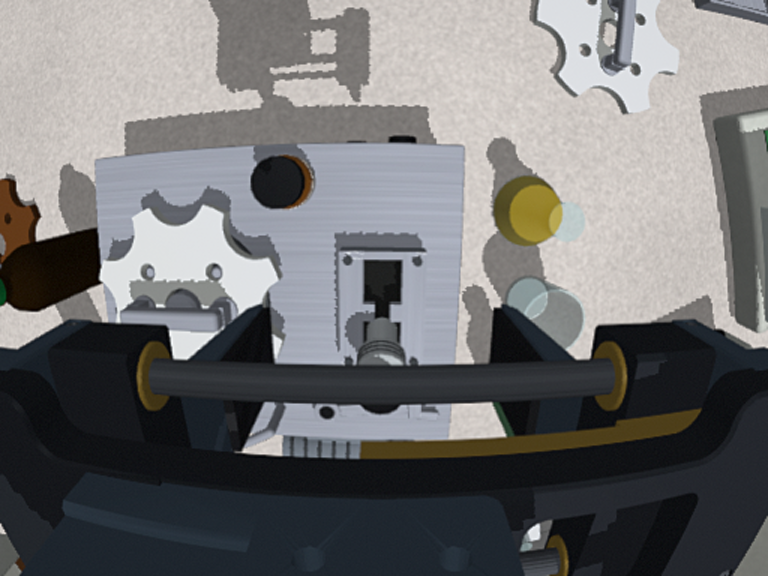

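The scene crop shows the lever leaning to the far end of the gate, with the knob at (362,432) and the collar ring at (400,455). The wheel is flat, and the jar at (508,262) and spanner at (280,520) are in place. In the wrist view the skirt-to-band step is at row ≈341 and the grooves at rows ≈343–358. I check the collar's lift from that.

Run:
```python
from h import *
g=grab('wrist')
X=np.array([.9753,-.2207,0]); Z=np.array([0,0,1.])
for th in (.35,.40):
  a=np.sin(th)*X+np.cos(th)*Z; n=-np.cos(th)*X+np.sin(th)*Z
  for lift in (0,.01,.018):
    print(th,lift,[round(proj(g,np.array([.584,.201,.055])+(L+lift)*a+.021*n)[1]*1.5) for L in(.092,.103,.114)])
  print('knob rim near/top', [round(proj(g,np.array([.584,.201,.055])+.145*a+.017*k*n)[1]*1.5) for k in(1,-1)])
print(grab('wrist')['s']['tcp_rot'])
save(g,'pics/w6.png',(215,190,295,280),7)
```

```text
0.35 0 [334, 343, 352]
0.35 0.01 [342, 351, 361]
0.35 0.018 [349, 358, 368]
knob rim near/top [384, 412]
0.4 0 [339, 348, 358]
0.4 0.01 [348, 357, 367]
0.4 0.018 [354, 364, 375]
knob rim near/top [391, 417]
[-3.12852877 -0.0206561   2.92349722]
```

View pics/w6.png

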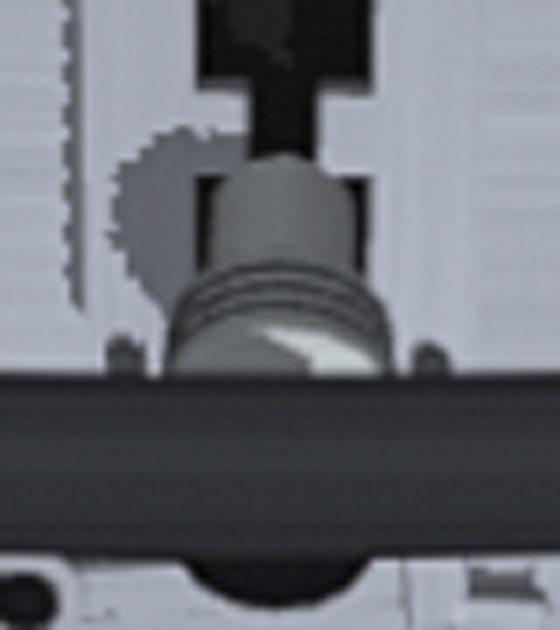

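The crop is ambiguous: the skirt's rounded lower end at crop (285,155) seems to overlap the pocket's near edge at row 178. I want a clear view past the gripper bar before judging, so I move the camera forward.

```bash
python3 -m jog '[{"tx":-30,"ty":0,"tz":0,"spin":0,"fingers":100},{"tx":-60,"ty":0,"tz":0,"spin":0,"fingers":100},{"tx":-80,"ty":0,"tz":0,"spin":0,"fingers":100},{"tx":-80,"ty":0,"tz":0,"spin":0,"fingers":100},{"tx":-80,"ty":0,"tz":0,"spin":0,"fingers":100}]'
python3 - <<'E'
from h import *
g=grab('wrist'); s=g['s'];print(s['tcp_pos'],s['tcp_rot'])
P0=np.array([.584,.201,.055])
X=np.array([.9753,-.2207,0]); Z=np.array([0,0,1.]); r=lambda p:np.round((np.array(proj(g,p))-[205,120])*6)
B=(205,120,305,220); save(g,'pics/w7.png',B,6)
print('neck -8,+8',r(P0+.07*Z-.008*X),r(P0+.07*Z+.008*X))
for th in(.3,.4):
  a=np.sin(th)*X+np.cos(th)*Z; n=-np.cos(th)*X+np.sin(th)*Z
  print(th,'knobtop',r(P0+.15*a),'rim',r(P0+.148*a-.017*n),r(P0+.148*a+.017*n))
  for l in(0,.018): print(l,'step',r(P0+(.092+l)*a+.021*n),'top',r(P0+(.114+l)*a+.021*n))
E
```

```text
t: 12.73
tcp_pos: [0.6158, 0.195, 0.324]
tcp_rot: [-3.127, -0.023, 2.922]
ft_force: [-0.1, 1.0, 0.0]
grip_width: 1.001
[0.61581509 0.19499112 0.32400958] [-3.12714294 -0.02322995  2.92191104]
neck -8,+8 [304. 128.] [304. 204.]
0.3 knobtop [298. 463.] rim [298. 537.] [299. 371.]
0 step [302. 214.] top [301. 262.]
0.018 step [301. 253.] top [300. 306.]
0.4 knobtop [298. 532.] rim [299. 596.] [298. 449.]
0 step [302. 260.] top [301. 321.]
0.018 step [301. 310.] top [300. 377.]
```

View pics/w7.png

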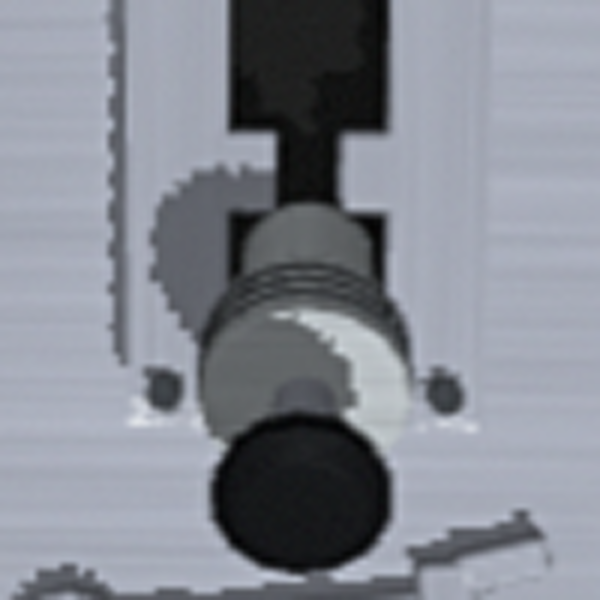

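This is a clear view. The neck edges are at rows 130 and 210, where I predicted them. The knob rims at rows 412 and 573 give a lean of about 0.355 (joint ≈ 0.78). The band edges at rows 265 and 312 give a lift of about 5–9 mm. The skirt overlaps the pocket's near edge at row 205, so the lever is slightly short and the collar is hanging on that edge. I regrip and push a few millimetres further.

```bash
python3 -m jog '[{"tx":-6,"ty":1,"tz":40,"spin":0,"fingers":100},{"tx":-6,"ty":1,"tz":80,"spin":0,"fingers":100},{"tx":-6,"ty":1,"tz":120,"spin":0,"fingers":100},{"tx":-6,"ty":1,"tz":150,"spin":0,"fingers":100},{"tx":-6,"ty":1,"tz":170,"spin":0,"fingers":100}]' 40
python3 -m jog '[{"tx":0,"ty":0,"tz":12,"spin":0,"fingers":100},{"tx":0,"ty":0,"tz":14,"spin":0,"fingers":100},{"tx":0,"ty":0,"tz":14,"spin":0,"fingers":100}]'
```

```text
t: 13.2
tcp_pos: [0.6143, 0.1931, 0.1506]
tcp_rot: [-3.125, -0.027, 2.923]
ft_force: [0.1, -0.4, 0.1]
grip_width: 1.001
t: 13.45
tcp_pos: [0.6133, 0.1931, 0.1364]
tcp_rot: [-3.125, -0.028, 2.923]
ft_force: [-0.1, -0.9, 0.4]
grip_width: 0.999
```

```bash
python3 -m jog '[{"tx":-8.5,"ty":0,"tz":-2,"spin":0,"fingers":100},{"tx":-8.5,"ty":0,"tz":-2,"spin":0,"fingers":80},{"tx":-8.5,"ty":0,"tz":-2,"spin":0,"fingers":55},{"tx":-8.5,"ty":0,"tz":-2,"spin":0,"fingers":30},{"tx":-8.5,"ty":0,"tz":-2,"spin":0,"fingers":20}]' 40
python3 -m jog '[{"tx":0,"ty":0,"tz":0,"spin":0,"fingers":20},{"tx":0,"ty":0,"tz":0,"spin":0,"fingers":20},{"tx":0,"ty":0,"tz":0,"spin":0,"fingers":20},{"tx":0,"ty":0,"tz":0,"spin":0,"fingers":20},{"tx":0,"ty":0,"tz":0,"spin":0,"fingers":20}]' 40
```

```text
t: 13.87
tcp_pos: [0.6219, 0.1913, 0.1387]
tcp_rot: [-3.125, -0.027, 2.923]
ft_force: [-0.2, -0.1, -0.1]
grip_width: 0.74
t: 14.28
tcp_pos: [0.6221, 0.1921, 0.1388]
tcp_rot: [-3.127, -0.027, 2.923]
ft_force: [0.7, 6.9, -0.3]
grip_width: 0.453
```

```bash
python3 -m jog '[{"tx":-1,"ty":0,"tz":-3,"spin":0,"fingers":20},{"tx":-3,"ty":0,"tz":-3,"spin":0,"fingers":20},{"tx":-6,"ty":0,"tz":-2,"spin":0,"fingers":20},{"tx":-9,"ty":0,"tz":0,"spin":0,"fingers":20},{"tx":-9,"ty":0,"tz":0,"spin":0,"fingers":20}]' 40
```

```text
t: 14.7
tcp_pos: [0.6291, 0.1906, 0.1375]
tcp_rot: [-3.126, -0.032, 2.922]
ft_force: [-8.1, 8.2, -3.0]
grip_width: 0.453
```

```bash
python3 -m jog '[{"tx":-2,"ty":0,"tz":0,"spin":0,"fingers":20},{"tx":-4,"ty":0,"tz":1,"spin":0,"fingers":20},{"tx":-5,"ty":0,"tz":1,"spin":0,"fingers":20},{"tx":-5,"ty":0,"tz":1,"spin":0,"fingers":20}]' 40
```

```text
t: 15.03
tcp_pos: [0.6295, 0.1905, 0.1358]
tcp_rot: [-3.125, -0.042, 2.921]
ft_force: [-31.1, 11.3, 18.2]
grip_width: 0.452
```

−31 N with no further travel: the lever is at its far stop. I relax slightly and release.

```bash
python3 -m jog '[{"tx":0,"ty":0,"tz":0,"spin":0,"fingers":20},{"tx":0,"ty":0,"tz":0,"spin":0,"fingers":20}]' 40
python3 -m jog '[{"tx":0,"ty":0,"tz":0,"spin":0,"fingers":60},{"tx":0,"ty":0,"tz":0,"spin":0,"fingers":100},{"tx":0,"ty":0,"tz":0,"spin":0,"fingers":100},{"tx":0,"ty":0,"tz":0,"spin":0,"fingers":100},{"tx":0,"ty":0,"tz":0,"spin":0,"fingers":100}]'
python3 -m jog '[{"tx":0,"ty":0,"tz":0,"spin":0,"fingers":100},{"tx":0,"ty":0,"tz":0,"spin":0,"fingers":100},{"tx":0,"ty":0,"tz":-40,"spin":0,"fingers":100},{"tx":0,"ty":0,"tz":-80,"spin":0,"fingers":100},{"tx":0,"ty":0,"tz":-120,"spin":0,"fingers":100}]'
python3 -m jog '[{"tx":8,"ty":0,"tz":-40,"spin":0,"fingers":100},{"tx":12,"ty":0,"tz":-70,"spin":0,"fingers":100},{"tx":12,"ty":0,"tz":-70,"spin":0,"fingers":100},{"tx":12,"ty":0,"tz":-70,"spin":0,"fingers":100}]'
python3 - <<'E'
from h import *
g=grab('wrist'); s=g['s'];print(s['tcp_pos'],s['tcp_rot'])
P0=np.array([.585,.2012,.055])
X=np.array([.9753,-.2207,0]); Z=np.array([0,0,1.]); r=lambda p:np.round((np.array(proj(g,p))-[205,120])*6)[1]
B=(205,120,305,220); im=g['frame'][B[1]:B[3],B[0]:B[2]]
a=cv2.resize(im,None,fx=6,fy=6,interpolation=cv2.INTER_CUBIC)[:,:,::-1]
cv2.imwrite('pics/w8.png',a)
print('neck -8,+8',r(P0+.07*Z-.008*X),r(P0+.07*Z+.008*X))
for th in(.35,.43):
  a=np.sin(th)*X+np.cos(th)*Z; n=-np.cos(th)*X+np.sin(th)*Z
  print(th,'rim',r(P0+.148*a-.017*n),r(P0+.148*a+.017*n))
  for l in(0,.018): print(l,'step',r(P0+(.092+l)*a+.021*n),'top',r(P0+(.114+l)*a+.021*n))
E
```

```text
t: 15.2
tcp_pos: [0.6288, 0.1908, 0.1361]
tcp_rot: [-3.125, -0.043, 2.921]
ft_force: [-7.8, 3.0, 7.1]
grip_width: 0.452
t: 15.62
tcp_pos: [0.629, 0.1907, 0.136]
tcp_rot: [-3.125, -0.043, 2.921]
ft_force: [0.3, 0.0, 0.7]
grip_width: 0.787
t: 16.03
tcp_pos: [0.6341, 0.1914, 0.2569]
tcp_rot: [-3.124, -0.045, 2.921]
ft_force: [1.3, -0.6, 1.0]
grip_width: 0.999
t: 16.37
tcp_pos: [0.6264, 0.1948, 0.3294]
tcp_rot: [-3.126, -0.041, 2.921]
ft_force: [1.2, -0.6, -0.6]
grip_width: 1.001
[0.6263521  0.19476791 0.32944834] [-3.12555079 -0.04132543  2.92072778]
neck -8,+8 99.0 174.0
0.35 rim 524.0 363.0
0 step 203.0 top 253.0
0.018 step 243.0 top 299.0
0.43 rim 569.0 424.0
0 step 239.0 top 299.0
0.018 step 288.0 top 353.0
```

View pics/w8.png

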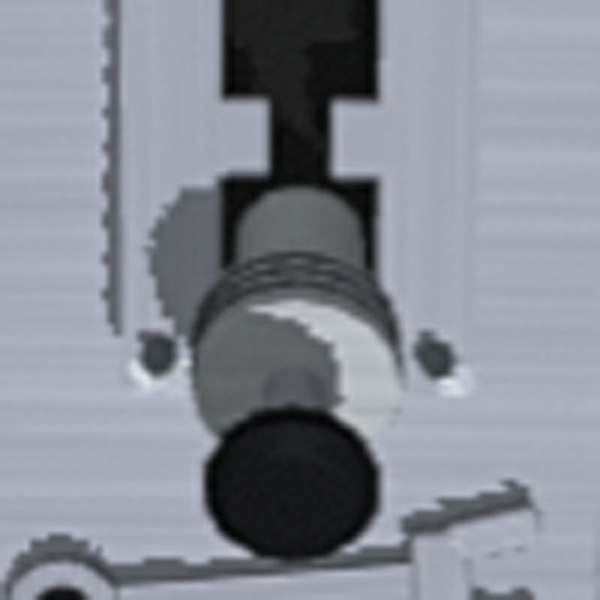

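The lever is further over: rims at rows 403 and 558 put the lean at about 0.405 (joint ≈ 0.835). A dark strip now separates the skirt end (row 187) from the pocket edge (row 178). My row-based lift reading, 5–9 mm, is the same as before, so it may be a bias. I have used all 12 pictures, so I check numerically. I take a side view that mirrors w1, where the collar was certainly down, and compare grey profiles along the shaft.

```bash
python3 -m jog '[{"tx":16,"ty":-38,"tz":0,"spin":7,"fingers":100},{"tx":32,"ty":-76,"tz":0,"spin":14,"fingers":100},{"tx":48,"ty":-114,"tz":0,"spin":21,"fingers":100},{"tx":64,"ty":-152,"tz":0,"spin":28,"fingers":100},{"tx":80,"ty":-190,"tz":0,"spin":35,"fingers":100}]'
python3 -m jog '[{"tx":0,"ty":0,"tz":0,"spin":7,"fingers":100},{"tx":0,"ty":0,"tz":0,"spin":14,"fingers":100},{"tx":0,"ty":0,"tz":0,"spin":21,"fingers":100},{"tx":0,"ty":0,"tz":0,"spin":28,"fingers":100},{"tx":0,"ty":0,"tz":0,"spin":35,"fingers":100}]'
python3 -m jog '[{"tx":0,"ty":0,"tz":0,"spin":0,"fingers":100},{"tx":0,"ty":0,"tz":0,"spin":0,"fingers":100}]'
python3 - <<'E'
from h import *
g=grab('wrist'); s=g['s'];print(s['tcp_pos'],s['tcp_rot']); save(g,'pics/w9.png')
o=dict(g); im=cv2.resize(cv2.imread('pics/w1.png'),(512,384),interpolation=cv2.INTER_AREA)[:,:,::-1]
o['frame']=im; o['s']=dict(tcp_pos=[.5409,.0194,.33425],tcp_rot=[3.1377,.0012,.685])
P0=np.array([.585,.2012,.055]); X=np.array([.9753,-.2207,0]); Z=np.array([0,0,1.])
for nm,gg,ths in(('w1',o,(-.40,)),('now',g,(.40,))):
  gray=cv2.cvtColor(np.ascontiguousarray(gg['frame']),cv2.COLOR_RGB2GRAY)
  for th in ths:
    a=np.sin(th)*X+np.cos(th)*Z
    print(nm,th,[tuple(np.round(proj(gg,P0+L*a)).astype(int)) for L in(.07,.103,.15)])
    u=np.array(proj(gg,P0+.07*a));v=np.array(proj(gg,P0+.15*a)); d=(v-u)/np.linalg.norm(v-u); nn=np.array([-d[1],d[0]])
    print('knob L per px',80/np.linalg.norm(v-u))
    n=int(np.linalg.norm(v-u))+14
    W=np.array([[u+d*(i-2)+nn*j for i in range(n)] for j in range(-20,21)],np.float32)
    w=cv2.remap(gray,W[:,:,0],W[:,:,1],cv2.INTER_LINEAR)
    cv2.imwrite(f'pics/strip_{nm}.png',w)
    for r in w[::3,::2]: print(' '.join('%3d'%x for x in r))
E
```

```text
t: 16.83
tcp_pos: [0.5041, 0.0254, 0.3323]
tcp_rot: [-3.1, -0.028, 2.304]
ft_force: [-0.4, -0.4, -0.8]
grip_width: 0.997
t: 17.25
tcp_pos: [0.5034, 0.0252, 0.3306]
tcp_rot: [-3.089, 0.001, 1.687]
ft_force: [-0.3, -0.1, 0.1]
grip_width: 0.996
t: 17.42
tcp_pos: [0.5028, 0.0252, 0.329]
tcp_rot: [-3.086, 0.001, 1.691]
ft_force: [1.0, 0.9, 0.1]
grip_width: 0.999
[0.5027702  0.02515266 0.32898961] [-3.08624180e+00  9.53966510e-04  1.69051033e+00]
w1 -0.4 [(np.int64(152), np.int64(70)), (np.int64(137), np.int64(74)), (np.int64(111), np.int64(81))]
knob L per px 1.8779417737965713
165 164 166 131  98 100  99  98  98 100 100  97  99  98  99 100  96 130 170 161 163 163 169 162 162 165 162 161
162 162 110  98  99  98  81  86  82  75  74  95 113 111 100  98 110 161 167 166 164 164 170 169 162 162 164 164
164 149  92  75  54  46  47  47  70 131 167 164 161 163 164 124 152 166 162  92  57  41  31  76 139 165 165 163
123  51  42  55  62  63  59  95 154 161 164 164 161 160 119 111 111  98  17  13  15  14  15  15  11  93 166 163
 72  74  71  64  64  63  86 152 168 158 161 166 161 113 110 115  67  10 
[... 2106 characters left out ...]
 110
 93  92  67  72  66  58  88 100  99  99  98  98  78  70  71  72  75  15  15  20  22  26  23  21  22  22  22  30 163
 83  84  80  65  60  65  73  98 101  99  98  99 101  97  91  90  84  59   6  19  19  24  22  23  21  21  20  53 175
 75  76  77  61  67  57  48  83  97  98  97 100  98  94  99  95  97 183  46   9  19  19  21  22  22  22  18 103 140
102  88  54  37  54  59  60  54  79  94 100 101  97  97  98  92 128 185 166  54  10  17  16  19  16  12  83 173 153
102 103 105 102  97  80  52  48  43  62  82  95  94  99  93 107 175 172 169 172 152  94  45  30  74 146 175 172 164
100 101 102 101 102 106 100 139 195 176 159 144 149 164 166 169 172 171 168 165 170 170 110  85 171 169 170 170 162
```

The two profiles match. From band rim to knob is 10.1 samples in w1 (collar down) and about 10.3 now. An 18 mm lift would have shortened that by about 5 samples. The collar is therefore down to within about 1–2 mm, and the earlier row reading was a bias. The gripper is clear of everything, so I hand in.

```bash
python3 -c "
from plant import manip, workorder
s=manip.state(); print(s['t'],s['tcp_pos'],s['ft_force']); print(workorder.close_job())"
```

```text
17.4667 [0.50291615 0.02516867 0.32936197] [-0.44388707  0.43569199  0.25190774]
the job is handed in; nothing more can be done
None
```

I seated the star wheel and put the drive lever in the far pocket with the collar down, then handed the job in at 17.5 s. No verdict was reported, so this rests on my own checks.

- **Wheel:** I turned it about 38° counter-clockwise by its bow handle and lowered it about 13 mm with no resistance. Afterwards the stud tips showed in all four holes and the plate lay level.
- **Lever:** I lifted the collar about 18 mm and swung the lever through the neck. The first release left it at about joint 0.78, near the pocket's edge. I gripped it again and pushed to the end stop, where the force rose to 31 N. My last estimate from the images is joint 0.83.
- **Collar:** Two checks disagreed. Reading edge positions in the near-overhead view suggested 5–9 mm of lift. A side profile along the shaft matched the starting view, with the collar certainly down, to about 1–2 mm. I trusted the profile because the overhead reading did not change between the two releases, which points to a bias.
- **Surroundings:** In the last pictures I viewed, the jar, spanner, flask, beaker and spare wheel stood where they had been. I did not re-measure any of the bystanders, and the oil bottles and the green bottle were only partly in view. The gripper was in free air with about 0 N at the wrist.

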